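# Load the first spice jar against a spring pusher and hold it home

### The arm

A 7-joint arm with a two-finger parallel gripper is mounted at the origin on the work surface. World frame = base frame: x ahead of the robot, y to its left, z up, the work surface at z = 0. Lengths are in m, angles in rad, forces in N, time in s.
With the tool pointing down it reaches from about 0.425 to 0.95 m from the base axis. Payload 16.7 kg.
Tool frame: the origin (TCP) lies between the finger pads, 19 mm behind the fingertips; this is the grasp point; z points along the fingers, y is the line along which they close (so a half turn about z gives the same grasp; the last joint's range is limited). The gripper opens to 94 mm and grips with 3 to 60 N. Pads are 16 mm wide; open, the fingers measure 119 mm over their backs; the gripper's body (75 mm by 177 mm) begins 78 mm behind the grasp point.
Start: joints at [1.147, 0.426, 0.074, 1.606, -0.034, 1.111, -0.067], TCP at [0.182, -0.65, 0.224] pointing down, gripper open.
Joint ranges: [-2.85, 2.85], [-0.5, 2.14], [-1.23, 1.37], [0.21, 2.46], [-1.02, 4.16], [0.16, 2.05], [-2.73, 2.73]. Speed limits (rad/s): [1.89, 1.89, 2.39, 2.39, 3.01, 3.01, 3.01].

### API

Orientations are given as a 3x3 rotation matrix whose columns are the frame's x, y, z axes.
In Python, from rig import sensors, camera, camera_model, bot gives the robot as it stands.
- The arm moves only by the tool arm_command, never from a script. Its argument "commands" is a list of rows, each a list of 5 numbers: the opening, from 0 (shut) to 1 (fully open), then the shift along the world's x, y, z in cm, then the turn about the world's z in rad. In form: [[fingers, tx, ty, tz, roll], ...]. A call has 1 to 12 rows; each row shifts and turns the commanded pose from where the row before left it; what a row does not reach is not made up. A row lasts 1/12 s, in which the tool goes at most 41.7 mm and 7.16 degrees, less where a joint would pass 70% of its speed; a pose out of reach is approached as far as the arm can. A call with a gripper value outside its range is refused whole. The fingers move at their own pace and stop on an object; the grip force is fixed at half the most. Time passes only in rows, so rows that do not move let the fingers close. It gives the time, the measured TCP pose, the force, the opening and the grip force at its end, in the units of the state.
- sensors.get_state(): the state, without advancing time (a new reading comes with each control period).
- camera(name): name is "side" or "top"; returns (picture, depth): 400x640x3 uint8, red, green, blue; 400x640 float32, m along the optical axis (not along the pixel's ray), 0 where there is no reading.
- camera_model(name): a dict with "fx", "fy", "cx", "cy" (pixels), "rvec" (rotation vector, rad) and "tvec" (3), from world to camera coordinates, as OpenCV has them. Camera axes: x right, y down, z forward; pixel columns grow to the right and rows downward; lengths in m; the calibration is good to about 2 mm. A picture is of the moment at which its call begins. camera_model takes no time and is no camera call.
- bot.close_job(): hands the job in; it is judged then, once.
The state is a dict: "clock": time; "joints": joint angles; "joint_vel": joint speeds; "joint_efforts": joint torques, N m; "tcp_pos": TCP position; "ee_rot": TCP orientation; "wrist_force": force on the tool from outside, world axes, zero at the start; "torque": the same for the moment, N m; "opening": finger opening in m; "gripper_force": force on a finger pad.
Only numpy, scipy, OpenCV 4.12 (cv2) and the standard library are available. Lean on these libraries where they do the work, as an engineer would, in place of code of your own. Each camera call takes 0.05 s, during which the arm holds its last target. There are 200 camera calls.

### The job

Take the tall round 44 mm spice jar out of the divided basket, lift it over the front lip of the spring-pusher tray into the empty narrow lane and, with the jar upright on the lane floor, press the lane's pusher all the way back with it until it is firmly against its rear stop. Finish while still gripping the jar and holding the pusher hard against the stop, so that the next jars can be dropped in front of it. Press firmly but do not ram the glass, let only the jar touch the pusher as you hold it, and leave everything else where it is.

Things in the scene. Friction and masses are not known exactly. Their poses are not given: they have to be found in the camera images.
- spice_jar: The jar to load: upright round glass spice jar, brown contents, black screw cap; diameter 44 mm over both glass and cap (the cap is the top 20 mm), total height 100 mm, 90 to 180 g. Origin: centre of its underside, z up. Stands in one of the four compartments of the basket.
- basket: Brown woven divided basket, fixed, 210 x 210 mm, 38 mm high, walls 5 mm, inner floor 5 mm above the worktop; a cross of 38 mm high dividers makes four compartments of 97 mm, centred 51 mm either way from the middle. Origin: centre of underside, axes along its sides. One container in each compartment, in shuffled order.
- tray: Grey twin-lane spring-pusher shelf tray, fixed, 210 mm long (x) by 133 mm wide (y). Its x axis points from the front lip to the rear stop wall (34 mm high): the way the pushers are pressed back. Narrow empty lane on the +y side; wide lane with two flat tins and its own pusher on the -y side. Origin: underside, mid-width, 52.5 mm behind the lip's outer face.
- lane_front (a point): Point on the narrow lane's slick floor (5 mm above worktop), on its centre line, at the lip's inner face; axes as the tray's. Lane 52 mm clear between 3 mm rails, rail tops 25 mm and lip top 10 mm above this floor; lip 4 mm thick. Jar axis is at x = +22 mm when the jar touches the lip, +121 mm when it touches the pusher at its stop.
- pusher (a joint): Travel of the narrow lane's pusher: 0 m at rest just behind the lip, 0.140 m against the rear stop. Coil spring always drives it towards the lip: about 5 N at rest, rising evenly to about 8 N at the stop; there the resistance turns rigid.
- pusher_face (a point): Middle of the front face of the narrow lane's pusher, a black upright plate 40 mm wide whose face reaches from the lane floor to 90 mm above it (95 mm above the worktop). This point is 40 mm above the lane floor, and at rest 3 mm behind the lip's inner face; it moves with the pusher. Axes as the tray's.
- slim_jar: Bystander in the basket: round jar with black cap, diameter 31 mm, height 110 mm. Origin: centre of underside.
- square_jar: Bystander in the basket: square jar with square black cap, 46 x 46 mm, height 100 mm. Origin: centre of underside.
- squat_jar: Bystander in the basket: wide low round jar with black lid, diameter 60 mm, height 55 mm. Origin: centre of underside.
- flat_tin_0: Bystander: flat tin, diameter 66 mm, height 38 mm, in the tray's wide lane at the lip. Origin: centre of underside.
- flat_tin_1: Bystander: the second flat tin, same size, behind the first in the wide lane. Origin: centre of underside.
- soup_can: Bystander: food can, diameter 73 mm, height 108 mm, behind the gap between tray and basket. Origin: centre of underside.
- jam_jar: Bystander: jam jar, diameter 70 mm, height 90 mm, on the right (-y) side of the worktop. Origin: centre of underside.
- stock_carton: Bystander: cardboard carton 45 x 90 mm, height 120 mm, on the left (+y) side of the worktop. Origin: centre of underside.

How it is judged:
On the way:
1. the spice jar is lifted clear of the basket in the gripper (z of spice_jar in the frame of basket above 0.05 m and contact force between the fingers and spice_jar above 1 N), for 0.1 s.
At the end, for the whole second after the job is handed in: For the last second the gripped jar (TCP within 18 mm of its axis) stands upright (8 deg) on the narrow lane's floor (6 mm), pressing the pusher with 9.5 to 45 N to within 2.5 mm of its stop; fingers and arm do not touch the pusher; bystanders are where they were (value of joint pusher above 0.1375 m and contact force between spice_jar and pusher between 9.5 and 45 N and angle between spice_jar's own z axis and vertical below 0.14 rad and z of spice_jar in the frame of lane_front between -0.004 and 0.006 m and y of spice_jar in the frame of lane_front between -0.008 and 0.008 m and x of spice_jar in the frame of lane_front between 0.105 and 0.135 m and contact force between the fingers and spice_jar above 2 N and horizontal distance between the grasp point and spice_jar below 0.018 m and contact force between each of the arm, the fingers and pusher below 0.5 N); the arm keeps its last pose, push and grip.
It fails at once if the glass jar is rammed: more than 60 N between the jar and the pusher (contact force between spice_jar and pusher above 60 N).
It fails at once if another container in the basket is moved by more than 30 mm (distance of any of slim_jar, square_jar, squat_jar from where it was at the start of the episode above 0.03 m).
It fails at once if a flat tin in the wide lane is moved by more than 20 mm (distance of any of flat_tin_0, flat_tin_1 from where it was at the start of the episode above 0.02 m).
It fails at once if the soup can, jam jar or carton is moved by more than 30 mm (distance of any of soup_can, jam_jar, stock_carton from where it was at the start of the episode above 0.03 m).
It also fails if it takes over 51 s, if anything falls off the work surface, if the arm or the gripper's body presses on something with over 40 N, if the wrist force passes 120 N, or if a joint passes its speed limit or range.

## Working session

There is one attempt and no reset: what is moved stays moved. The work goes in short steps, Python scripts to look and compute and a tool call to move; the robot and the scene stay as the last step left them, time stands still between calls to the robot, and variables do not carry over. Pictures are saved under pics/ and viewed, at most 10 in all, crops included, and the job is handed in when it is done.

Besides the shell and the picture viewer there is one more tool, called by a JSON object that holds its "fn" and its "kwargs", one argument or row to a line. arm_command: Moves the arm, as the interface text tells. Its arguments: {"type":"object","properties":{"commands":{"type":"array","items":{"type":"array","items":{"type":"number"}}}},"required":["commands"]}

```bash
mkdir -p pics
cat > h.py <<'E'
import numpy as np,cv2
from rig import sensors,camera,camera_model,bot
def cm(n):
    m=camera_model(n);R=cv2.Rodrigues(np.array(m["rvec"],float))[0];return m,R,np.array(m["tvec"],float).ravel()
def ray(n,u,v,z):
    m,R,t=cm(n);d=R.T@np.array([(u-m["cx"])/m["fx"],(v-m["cy"])/m["fy"],1]);c=-R.T@t
    return c+d*(z-c[2])/d[2]
def cloud(n,D):
    m,R,t=cm(n);v,u=np.mgrid[:D.shape[0],:D.shape[1]]
    P=np.stack([(u-m["cx"])/m["fx"]*D,(v-m["cy"])/m["fy"]*D,D],-1);return (P-t)@R
E
python3 - <<'E'
from h import *
for n in("top","side"):
    I,D=camera(n);cv2.imwrite(f"pics/{n}0.png",I[:,:,::-1]);np.savez(f"{n}0.npz",I=I,D=D)
    m,R,t=cm(n);print(n,-R.T@t,R[2])
s=sensors.get_state();print(s["clock"],s["tcp_pos"],s["ee_rot"],s["opening"],s["joints"])
E
```

```text
top [0.44754327 0.00752853 1.26564267] [ 0.1377009  -0.02613098 -0.9901291 ]
side [0.52951845 0.58227271 0.73912732] [ 0.09823022 -0.66894089 -0.73679638]
0.1 [ 0.18235017 -0.64951604  0.22365329] [[ 9.62764957e-01  2.70339519e-01 -4.26170675e-04]
 [ 2.70339827e-01 -9.62764378e-01  1.06346558e-03]
 [-1.22805172e-04 -1.13907830e-03 -9.99999344e-01]] 0.0939559566433438 [ 1.14752555  0.4266609   0.07386347  1.60653931 -0.03405657  1.11079678
 -0.06710312]
```

View pics/top0.png

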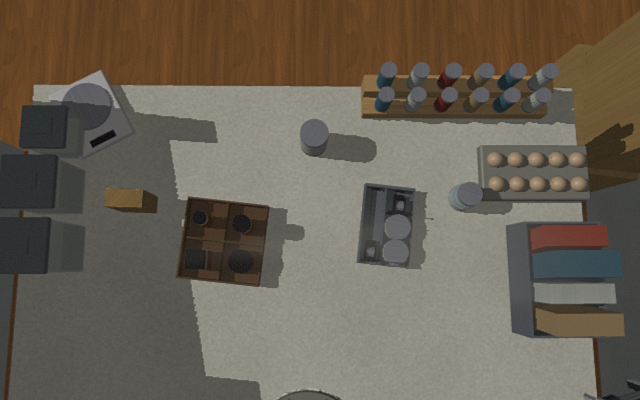

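View pics/side0.png

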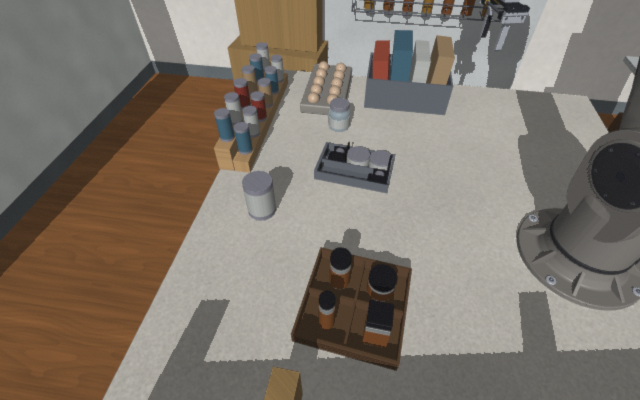

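The top view shows the basket at (224,242), with the spice jar in its far right compartment at (242,224). The tray is at (387,226), with the narrow lane on the left and its pusher near (370,252). The side view agrees, with the jar at (341,262).

Run:
```python
from h import *
d=np.load("top0.npz");I,D=d["I"],d["D"];P=cloud("top",D)
a=cv2.resize(I[175:300,165:280],None,fx=4,fy=4,interpolation=cv2.INTER_CUBIC)
b=cv2.resize(I[175:275,350:425],None,fx=5,fy=5,interpolation=cv2.INTER_CUBIC)
o=np.zeros((500,460+375,3),np.uint8);o[:,:460]=a;o[:500,460:]=b
cv2.imwrite("pics/crop0.png",o[:,:800,::-1])
def comp(u,v,zlo,zhi,r=14):
    w=np.zeros(D.shape,bool);w[v-r:v+r,u-r:u+r]=1
    m=((P[...,2]>zlo)&(P[...,2]<zhi)&w).astype(np.uint8)
    n,l,s,c=cv2.connectedComponentsWithStats(m)
    for i in range(1,n):
        if s[i,4]>8:
            q=P[l==i];print((u,v),s[i,4],"px",c[i].round(1),"mean",q.mean(0).round(4),"ptp",np.ptp(q,axis=0).round(3),"ray",ray("top",*c[i],q[:,2].mean()).round(4))
for u,v,a,b in[(242,224,.095,.115),(200,218,.10,.125),(195,258,.095,.115),(240,260,.05,.07),(370,252,.06,.11),(400,203,.03,.11),(398,227,.034,.055),(395,252,.034,.055)]: comp(u,v,a,b)
# tray rectangle: grey-blue pixels higher than table
def rect(u0,u1,v0,v1,zlo,zhi):
    m=np.zeros(D.shape,bool);m[v0:v1,u0:u1]=1;m&=(P[...,2]>zlo)&(P[...,2]<zhi);q=P[m][:,:2].astype(np.float32)
    r=cv2.minAreaRect(q);print("rect",len(q),r,cv2.boxPoints(r).round(4).tolist())
rect(345,425,175,280,.018,.06);rect(165,280,185,300,.03,.045)
```

```text
(242, 224) 252 px [241.  222.9] mean [0.5566 0.1606 0.1044] ptp [0.042 0.043 0.019] ray [0.5566 0.1606 0.1044]
(200, 218) 140 px [198.9 217.1] mean [0.5696 0.2609 0.114 ] ptp [0.03 0.03 0.02] ray [0.5696 0.261  0.114 ]
(195, 258) 381 px [194.7 258.8] mean [0.4697 0.27   0.1042] ptp [0.046 0.047 0.016] ray [0.4697 0.2701 0.1042]
(240, 260) 449 px [240.3 260.9] mean [0.4652 0.1665 0.0595] ptp [0.057 0.058 0.017] ray [0.4652 0.1665 0.0595]
(370, 252) 44 px [372.  259.3] mean [ 0.4679 -0.1604  0.0897] ptp [0.008 0.038 0.036] ray [ 0.4679 -0.1604  0.0897]
(400, 203) 36 px [404.8 189.6] mean [ 0.651  -0.2588  0.034 ] ptp [0.006 0.042 0.01 ] ray [ 0.651  -0.2588  0.034 ]
(400, 203) 236 px [399.4 208.9] mean [ 0.5986 -0.2409  0.0438] ptp [0.051 0.07  0.031] ray [ 0.5986 -0.2409  0.0438]
(398, 227) 563 px [397.8 226. ] mean [ 0.5542 -0.2358  0.0431] ptp [0.071 0.066 0.021] ray [ 0.5541 -0.2358  0.0431]
(395, 252) 538 px [395.5 251.3] mean [ 0.4889 -0.2281  0.0428] ptp [0.067 0.066 0.016] ray [ 0.4889 -0.2281  0.0428]
rect 2225 ((0.559554934501648, -0.20950768887996674), (0.13501547276973724, 0.21026374399662018), 83.94155883789062) [[0.4478999972343445, -0.265500009059906], [0.6570000052452087, -0.28769999742507935], [0.6711999773979187, -0.1535000056028366], [0.46209999918937683, -0.13130000233650208]]
rect 1110 ((0.517180323600769, 0.21596527099609375), (0.21175441145896912, 0.21068400144577026), 83.5482406616211) [[0.40059998631477356, 0.1225999966263771], [0.6100000143051147, 0.09889999777078629], [0.6338000297546387, 0.3093000054359436], [0.4244000017642975, 0.3330000042915344]]
```

View pics/crop0.png

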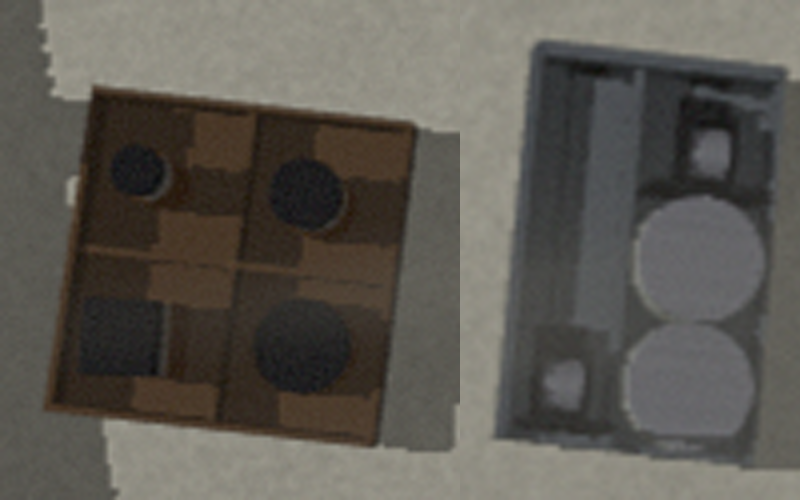

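The masks give the spice jar axis at (0.557, 0.161). The tray yaw is -0.106 rad and lane_front is near (0.463, -0.1615). I'll line up the tool yaw with the tray and move to the jar.

{"fn": "arm_command", "kwargs": {
  "commands": [
    [0.75,2.2,2.9,0.5,-0.095],
    [0.75,2.2,2.9,0.5,-0.095],
    [0.75,2.2,2.9,0.5,-0.095],
    [0.75,2.2,2.9,0.5,-0.095],
    [0.75,2.2,2.9,0.5,0],
    [0.75,2.2,2.9,0.5,0],
    [0.75,2.2,2.9,0.5,0],
    [0.75,2.2,2.9,0.5,0],
    [0.75,2.2,2.9,0,0],
    [0.75,2.2,2.9,0,0],
    [0.75,2.2,2.9,0,0],
    [0.75,2.2,2.9,0,0]
  ]
}}

```text
clock: 1.1
tcp_pos: [0.4471, -0.3001, 0.2642]
ee_rot: [[0.994, -0.106, -0.0], [-0.106, -0.994, 0.0], [-0.0, -0.0, -1.0]]
wrist_force: [0.7, 0.2, -0.4]
opening: 0.0705
gripper_force: 0.0
```

{"fn": "arm_command", "kwargs": {
  "commands": [
    [0.75,0.9,3.7,0,0],
    [0.75,0.9,3.7,0,0],
    [0.75,0.9,3.7,0,0],
    [0.75,0.9,3.7,0,0],
    [0.75,0.9,3.7,0,0],
    [0.75,0.9,3.7,0,0],
    [0.75,0.9,3.7,0,0],
    [0.75,0.9,3.7,0,0],
    [0.75,0.9,3.7,0,0],
    [0.75,0.9,3.7,0,0],
    [0.75,0.9,3.7,0,0],
    [0.75,0,0,0,0]
  ]
}}

```text
clock: 2.1
tcp_pos: [0.5456, 0.1129, 0.2641]
ee_rot: [[0.995, -0.098, -0.0], [-0.098, -0.995, 0.003], [-0.0, -0.003, -1.0]]
wrist_force: [-1.5, 0.5, -0.4]
opening: 0.0704
gripper_force: 0.0
```

{"fn": "arm_command", "kwargs": {
  "commands": [
    [0.75,0.55,2.4,0,0],
    [0.75,0.55,2.4,0,0],
    [0.75,0,0,-3,0],
    [0.75,0,0,-3,0],
    [0.75,0,0,-3,0],
    [0.75,0,0,-2,0],
    [0.75,0,0,0,0]
  ]
}}

```text
clock: 2.68
tcp_pos: [0.5541, 0.1523, 0.1501]
ee_rot: [[0.994, -0.106, -0.006], [-0.106, -0.994, -0.002], [-0.006, 0.002, -1.0]]
wrist_force: [-0.8, -0.3, -0.8]
opening: 0.0706
gripper_force: 0.0
```

Run:
```python
from h import *
I,D=camera("side");a=I[200:370,270:440];cv2.imwrite("pics/s1.png",cv2.resize(a,None,fx=3,fy=3)[:,:,::-1])
s=sensors.get_state();print(s["tcp_pos"])
```

```text
[0.55526478 0.15272912 0.15257959]
```

View pics/s1.png

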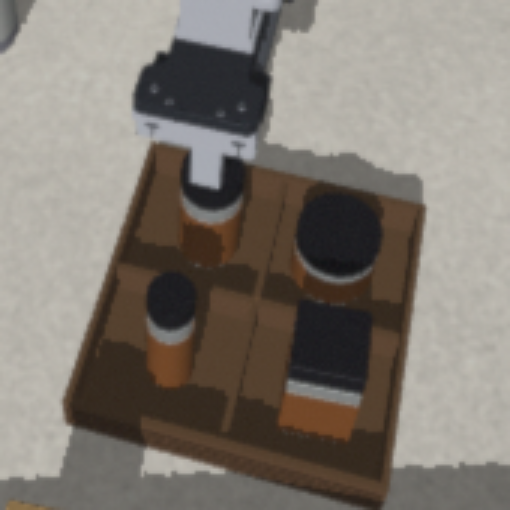

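The gripper straddles the jar's cap (crop pixel 210,170) and needs about 8 mm more in y. I'll correct that, descend and grip.

{"fn": "arm_command", "kwargs": {
  "commands": [
    [0.75,0.1,0.8,0,0],
    [0.75,0,0,-2,0],
    [0.75,0,0,-2,0],
    [0.75,0,0,-2,0],
    [0.75,0,0,-1.5,0],
    [0.75,0,0,-0.7,0],
    [0.75,0,0,0,0],
    [0.75,0,0,0,0]
  ]
}}

```text
clock: 3.4
tcp_pos: [0.5583, 0.1618, 0.0736]
ee_rot: [[0.994, -0.106, 0.001], [-0.106, -0.994, 0.001], [0.001, -0.001, -1.0]]
wrist_force: [-0.9, 0.5, 1.2]
opening: 0.0706
gripper_force: 0.0
```

{"fn": "arm_command", "kwargs": {
  "commands": [
    [0.4,0,0,0,0],
    [0.2,0,0,0,0],
    [0.2,0,0,0,0],
    [0.2,0,0,0,0],
    [0.2,0,0,0,0],
    [0.2,0,0,0,0],
    [0.2,0,0,0,0],
    [0.2,0,0,0,0],
    [0.2,0,0,0,0]
  ]
}}

```text
clock: 4.15
tcp_pos: [0.5577, 0.1612, 0.0727]
ee_rot: [[0.994, -0.106, 0.001], [-0.106, -0.994, 0.0], [0.001, -0.0, -1.0]]
wrist_force: [-0.3, -0.9, 6.7]
opening: 0.044
gripper_force: 30.0
```

{"fn": "arm_command", "kwargs": {
  "commands": [
    [0.2,0,0,1,0],
    [0.2,0,0,2,0],
    [0.2,0,0,2.5,0],
    [0.2,0,0,2.5,0],
    [0.2,0,0,2.5,0],
    [0.2,0,0,2.5,0],
    [0.2,0,0,0,0],
    [0.2,0,0,0,0]
  ]
}}

```text
clock: 4.82
tcp_pos: [0.558, 0.1614, 0.2039]
ee_rot: [[0.994, -0.106, 0.003], [-0.106, -0.994, 0.001], [0.002, -0.001, -1.0]]
wrist_force: [-0.1, 0.6, -1.2]
opening: 0.0439
gripper_force: 30.0
```

{"fn": "arm_command", "kwargs": {
  "commands": [
    [0.2,-0.7,-1.7,0,0],
    [0.2,-1.2,-3,0,0],
    [0.2,-1.2,-3,0,0],
    [0.2,-1.2,-3,0,0],
    [0.2,-1.2,-3,0,0],
    [0.2,-1.2,-3,0,0],
    [0.2,-1.2,-3,0,0],
    [0.2,-1.2,-3,0,0],
    [0.2,-1.2,-3,0,0],
    [0.2,-1.2,-3,0,0],
    [0.2,-0.9,-3,0,0],
    [0.2,0,0,0,0]
  ]
}}

```text
clock: 5.82
tcp_pos: [0.4306, -0.1609, 0.2013]
ee_rot: [[0.994, -0.112, -0.002], [-0.112, -0.994, -0.001], [-0.002, 0.001, -1.0]]
wrist_force: [-0.2, -1.8, -1.2]
opening: 0.0439
gripper_force: 30.0
```

{"fn": "arm_command", "kwargs": {
  "commands": [
    [0.2,0,0,0,0],
    [0.2,0,0,0,0],
    [0.2,0,0,0,0]
  ]
}}

```text
clock: 6.07
tcp_pos: [0.4336, -0.1548, 0.2018]
ee_rot: [[0.995, -0.105, -0.001], [-0.105, -0.995, 0.001], [-0.001, -0.0, -1.0]]
wrist_force: [0.4, 0.9, -1.3]
opening: 0.0432
gripper_force: 30.0
```

{"fn": "arm_command", "kwargs": {
  "commands": [
    [0.2,-0.3,-0.3,0,0],
    [0.2,0,0,-2.5,0],
    [0.2,0,0,-2.5,0],
    [0.2,0,0,-2.5,0],
    [0.2,0,0,-2,0],
    [0.2,0,0,-1.2,0],
    [0.2,0,0,-0.3,0],
    [0.2,0,0,0,0],
    [0.2,0,0,0,0],
    [0.2,0,0,0,0]
  ]
}}

```text
clock: 6.9
tcp_pos: [0.4311, -0.1589, 0.0932]
ee_rot: [[0.994, -0.106, 0.001], [-0.106, -0.994, -0.0], [0.001, 0.0, -1.0]]
wrist_force: [0.4, -0.8, -2.1]
opening: 0.0433
gripper_force: 30.0
```

Run:
```python
from h import *
I,D=camera("side");P=cloud("side",D);np.savez("side1.npz",I=I,D=D)
a=I[90:210,290:420];cv2.imwrite("pics/s2.png",cv2.resize(a,None,fx=5,fy=4)[:,:,::-1])
w=np.zeros(D.shape,bool);w[90:210,290:420]=1
t=sensors.get_state()["tcp_pos"];print(t)
A=np.array([[.9944,-.1057],[.1057,.9944]]);L=(P[...,:2]-[.4631,-.1615])@A.T
# jar points: near tcp
m=w&(np.hypot(P[...,0]-t[0],P[...,1]-t[1])<.03)&(P[...,2]<.12)
q=np.c_[L[m],P[m][:,2]];print("jar",len(q),q.min(0),q.max(0), np.percentile(q,[2,50,98],axis=0).round(4).tolist())
# pusher plate
m=w&(L[...,0]>-.003)&(L[...,0]<.02)&(abs(L[...,1])<.03)&(P[...,2]>.04)&(P[...,2]<.1)
q=np.c_[L[m],P[m][:,2]];print("pusher",len(q),np.percentile(q,[0,2,50,98,100],axis=0).round(4).tolist() if len(q) else 0)
# rails
for x0 in(.06,.1,.14):
    m=w&(abs(L[...,0]-x0)<.015)&(L[...,1]>0)&(L[...,1]<.04)&(P[...,2]>.022)&(P[...,2]<.04)
    print("rail",x0,m.sum(),np.percentile(L[m][:,1],[2,50,98]).round(4) if m.sum() else 0)
```

```text
[ 0.4310617  -0.15891227  0.09318331]
jar 510 [-0.06120401 -0.02020464 -0.00290677] [-0.00257574  0.02820841  0.11841027] [[-0.057, -0.0124, -0.0018], [-0.0313, 0.0146, 0.0425], [-0.0075, 0.0246, 0.1128]]
pusher 69 [[0.0042, -0.0143, 0.04], [0.0043, -0.0135, 0.0404], [0.0074, 0.0148, 0.0684], [0.019, 0.0226, 0.0972], [0.0197, 0.0227, 0.0986]]
rail 0.06 43 [0.0056 0.0284 0.0321]
rail 0.1 33 [0.0265 0.029  0.032 ]
rail 0.14 32 [0.0253 0.0286 0.0315]
```

View pics/s2.png

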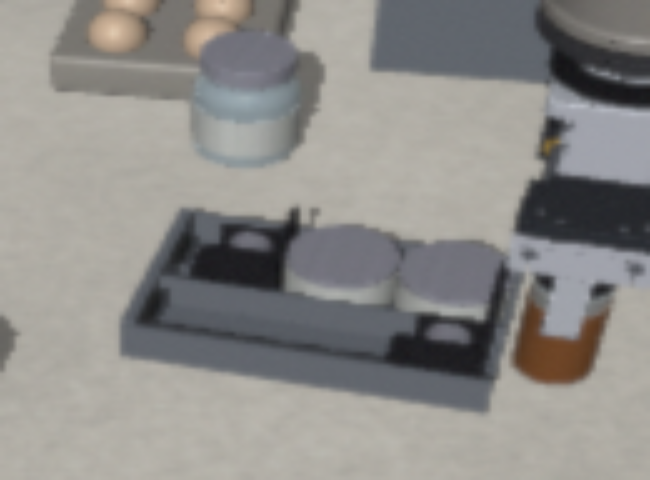

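The picture shows the jar hanging upright in front of the lip at crop pixel (560,340), with the lane pusher's plate at (445,340). Rail and pusher readings put the lane centre about 1 mm further in +y. I'll push the pusher back gently with the jar raised.

{"fn": "arm_command", "kwargs": {
  "commands": [
    [0.2,0,0.15,0,0],
    [0.2,0.4,-0.04,0,0],
    [0.2,0.4,-0.04,0,0],
    [0.2,0.4,-0.04,0,0],
    [0.2,0.4,-0.04,0,0],
    [0.2,0.4,-0.04,0,0],
    [0.2,0.4,-0.05,0,0],
    [0.2,0.4,-0.05,0,0],
    [0.2,0.4,-0.04,0,0],
    [0.2,0.4,-0.04,0,0],
    [0.2,0,0,0,0],
    [0.2,0,0,0,0]
  ]
}}

```text
clock: 7.95
tcp_pos: [0.466, -0.1611, 0.0919]
ee_rot: [[0.994, -0.106, -0.002], [-0.106, -0.994, 0.0], [-0.002, -0.0, -1.0]]
wrist_force: [-5.9, -0.3, 2.3]
opening: 0.0437
gripper_force: 30.0
```

{"fn": "arm_command", "kwargs": {
  "commands": [
    [0.2,0.4,-0.04,0,0],
    [0.2,0.5,-0.06,0,0],
    [0.2,0.5,-0.05,0,0],
    [0.2,0.5,-0.05,0,0],
    [0.2,0.5,-0.05,0,0],
    [0.2,0.4,-0.05,0,0],
    [0,0,0,0,0],
    [0,0,0,0,0],
    [0,0,0,0,0]
  ]
}}

```text
clock: 8.7
tcp_pos: [0.4936, -0.1642, 0.0919]
ee_rot: [[0.994, -0.106, -0.002], [-0.106, -0.994, 0.0], [-0.002, -0.0, -1.0]]
wrist_force: [-5.9, -0.2, 0.7]
opening: 0.0434
gripper_force: 30.0
```

{"fn": "arm_command", "kwargs": {
  "commands": [
    [0,0,0,-0.4,0],
    [0,0,0,-0.4,0],
    [0,0,0,-0.4,0],
    [0,0,0,-0.3,0],
    [0,0,0,0,0],
    [0,0,0,0,0]
  ]
}}

```text
clock: 9.2
tcp_pos: [0.4931, -0.164, 0.0764]
ee_rot: [[0.994, -0.106, -0.003], [-0.106, -0.994, 0.001], [-0.003, -0.0, -1.0]]
wrist_force: [-5.9, 0.2, -4.5]
opening: 0.0434
gripper_force: 30.0
```

{"fn": "arm_command", "kwargs": {
  "commands": [
    [0,0,0,-0.1,0],
    [0,0,0,-0.1,0],
    [0,0,0,0,0],
    [0,0,0,0,0]
  ]
}}

```text
clock: 9.53
tcp_pos: [0.4935, -0.164, 0.0748]
ee_rot: [[0.994, -0.106, -0.002], [-0.106, -0.994, 0.0], [-0.002, -0.0, -1.0]]
wrist_force: [-6.5, 0.6, -0.6]
opening: 0.044
gripper_force: 30.0
```

{"fn": "arm_command", "kwargs": {
  "commands": [
    [0,0,0,-0.1,0],
    [0,0,0,-0.05,0],
    [0,0,0,0,0],
    [0,0,0,0,0]
  ]
}}

```text
clock: 9.87
tcp_pos: [0.4936, -0.1641, 0.0734]
ee_rot: [[0.994, -0.106, -0.002], [-0.106, -0.994, 0.0], [-0.002, -0.0, -1.0]]
wrist_force: [-5.5, 0.1, 1.4]
opening: 0.0437
gripper_force: 30.0
```

{"fn": "arm_command", "kwargs": {
  "commands": [
    [0,0,0,-0.05,0],
    [0,0,0,-0.05,0],
    [0,0,0,0,0],
    [0,0,0,0,0],
    [0,0,0,0,0]
  ]
}}

```text
clock: 10.28
tcp_pos: [0.4937, -0.1641, 0.0727]
ee_rot: [[0.994, -0.106, -0.001], [-0.106, -0.994, 0.0], [-0.001, -0.0, -1.0]]
wrist_force: [-7.7, 1.8, 6.3]
opening: 0.0438
gripper_force: 30.0
```

The jar is on the lane floor (z force about 6 N). I'll press back along the lane.

{"fn": "arm_command", "kwargs": {
  "commands": [
    [0,0.4,-0.04,0,0],
    [0,0.7,-0.08,0,0],
    [0,0.7,-0.07,0,0],
    [0,0.7,-0.08,0,0],
    [0,0.7,-0.07,0,0],
    [0,0.7,-0.08,0,0],
    [0,0.7,-0.07,0,0],
    [0,0.7,-0.08,0,0],
    [0,0.7,-0.07,0,0],
    [0,0.4,-0.04,0,0],
    [0,0,0,0,0],
    [0,0,0,0,0]
  ]
}}

```text
clock: 11.28
tcp_pos: [0.5581, -0.1713, 0.0727]
ee_rot: [[0.994, -0.106, -0.001], [-0.106, -0.994, -0.0], [-0.001, 0.0, -1.0]]
wrist_force: [-5.6, -1.5, 5.3]
opening: 0.0438
gripper_force: 30.0
```

Run:
```python
from h import *
I,D=camera("side")
a=I[90:210,290:420];cv2.imwrite("pics/s3.png",cv2.resize(a,None,fx=5,fy=4)[:,:,::-1])
s=sensors.get_state();print(s["tcp_pos"],s["wrist_force"],s["torque"])
```

```text
[ 0.55801575 -0.17125118  0.07271834] [-5.75564631 -1.12447651  5.28647845] [-0.19902807  1.42459933 -0.00417168]
```

View pics/s3.png

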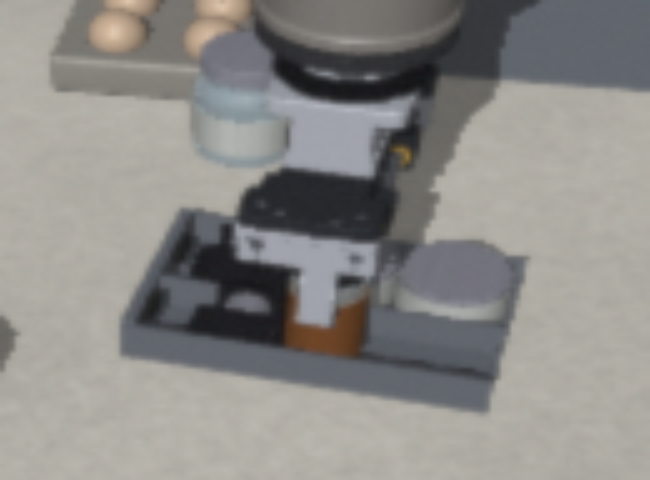

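The jar at crop pixel (330,310) is upright in the lane, pushing the plate at (245,310). About 25 mm remains.

{"fn": "arm_command", "kwargs": {
  "commands": [
    [0,0.4,-0.04,0,0],
    [0,0.5,-0.05,0,0],
    [0,0.5,-0.06,0,0],
    [0,0.3,-0.03,0,0],
    [0,0.2,-0.02,0,0],
    [0,0.1,-0.01,0,0],
    [0,0.1,-0.01,0,0],
    [0,0,0,0,0],
    [0,0,0,0,0]
  ]
}}

```text
clock: 12.08
tcp_pos: [0.5785, -0.1736, 0.0727]
ee_rot: [[0.994, -0.107, -0.002], [-0.107, -0.994, -0.0], [-0.002, 0.0, -1.0]]
wrist_force: [-8.8, -0.7, 7.4]
opening: 0.0431
gripper_force: 30.0
```

{"fn": "arm_command", "kwargs": {
  "commands": [
    [0,0.1,-0.01,0,0],
    [0,0.1,-0.01,0,0],
    [0,0,0,0,0],
    [0,0,0,0,0]
  ]
}}

```text
clock: 12.42
tcp_pos: [0.5805, -0.1738, 0.0727]
ee_rot: [[0.994, -0.107, -0.002], [-0.107, -0.994, -0.0], [-0.002, 0.0, -1.0]]
wrist_force: [-8.6, -1.1, 7.8]
opening: 0.0438
gripper_force: 30.0
```

{"fn": "arm_command", "kwargs": {
  "commands": [
    [0,0.1,-0.01,0,0],
    [0,0,0,0,0],
    [0,0,0,0,0]
  ]
}}

```text
clock: 12.67
tcp_pos: [0.5814, -0.1739, 0.0727]
ee_rot: [[0.994, -0.107, -0.002], [-0.107, -0.994, -0.0], [-0.002, 0.0, -1.0]]
wrist_force: [-9.4, -0.7, 8.0]
opening: 0.0436
gripper_force: 30.0
```

{"fn": "arm_command", "kwargs": {
  "commands": [
    [0,0.1,-0.01,0,0],
    [0,0,0,0,0],
    [0,0,0,0,0]
  ]
}}

```text
clock: 12.92
tcp_pos: [0.5824, -0.174, 0.0727]
ee_rot: [[0.994, -0.107, -0.002], [-0.107, -0.994, -0.0], [-0.002, 0.0, -1.0]]
wrist_force: [-9.3, -0.2, 8.0]
opening: 0.0437
gripper_force: 30.0
```

{"fn": "arm_command", "kwargs": {
  "commands": [
    [0,0.1,-0.01,0,0],
    [0,0,0,0,0],
    [0,0,0,0,0]
  ]
}}

```text
clock: 13.17
tcp_pos: [0.5834, -0.1741, 0.0727]
ee_rot: [[0.994, -0.107, -0.002], [-0.107, -0.994, -0.0], [-0.002, 0.0, -1.0]]
wrist_force: [-9.6, 0.3, 8.4]
opening: 0.0435
gripper_force: 30.0
```

{"fn": "arm_command", "kwargs": {
  "commands": [
    [0,0.1,-0.01,0,0],
    [0,0,0,0,0],
    [0,0,0,0,0]
  ]
}}

```text
clock: 13.42
tcp_pos: [0.584, -0.1742, 0.0727]
ee_rot: [[0.994, -0.107, -0.003], [-0.107, -0.994, -0.0], [-0.003, 0.0, -1.0]]
wrist_force: [-12.2, -0.5, 11.7]
opening: 0.0435
gripper_force: 30.0
```

{"fn": "arm_command", "kwargs": {
  "commands": [
    [0,0.1,-0.01,0,0],
    [0,0,0,0,0],
    [0,0,0,0,0]
  ]
}}

```text
clock: 13.67
tcp_pos: [0.5842, -0.1742, 0.0727]
ee_rot: [[0.994, -0.107, -0.004], [-0.107, -0.994, -0.0], [-0.004, 0.0, -1.0]]
wrist_force: [-17.5, 0.7, 15.6]
opening: 0.0437
gripper_force: 30.0
```

{"fn": "arm_command", "kwargs": {
  "commands": [
    [0,0.1,-0.01,0,0],
    [0,0,0,0,0],
    [0,0,0,0,0]
  ]
}}

```text
clock: 13.92
tcp_pos: [0.5844, -0.1742, 0.0727]
ee_rot: [[0.994, -0.107, -0.006], [-0.107, -0.994, 0.0], [-0.006, 0.001, -1.0]]
wrist_force: [-23.0, 2.2, 22.8]
opening: 0.0432
gripper_force: 30.0
```

{"fn": "arm_command", "kwargs": {
  "commands": [
    [0,0,0,0.05,0],
    [0,0,0,0,0],
    [0,0,0,0,0],
    [0,0,0,0,0],
    [0,0,0,0,0],
    [0,0,0,0,0],
    [0,0,0,0,0],
    [0,0,0,0,0],
    [0,0,0,0,0],
    [0,0,0,0,0],
    [0,0,0,0,0],
    [0,0,0,0,0]
  ]
}}

```text
clock: 14.92
tcp_pos: [0.5843, -0.1742, 0.0728]
ee_rot: [[0.994, -0.107, -0.006], [-0.107, -0.994, 0.0], [-0.006, 0.0, -1.0]]
wrist_force: [-19.8, 0.3, 15.2]
opening: 0.0436
gripper_force: 30.0
```

Run:
```python
from h import *
I,D=camera("side")
a=I[90:210,290:420];cv2.imwrite("pics/s4.png",cv2.resize(a,None,fx=5,fy=4)[:,:,::-1])
s=sensors.get_state();print(s["tcp_pos"],s["wrist_force"],s["torque"])
```

```text
[ 0.5843481  -0.1741921   0.07278917] [-20.12305905   1.35851984  14.36210012] [ 0.23673434  4.56661878 -0.01410727]
```

View pics/s4.png

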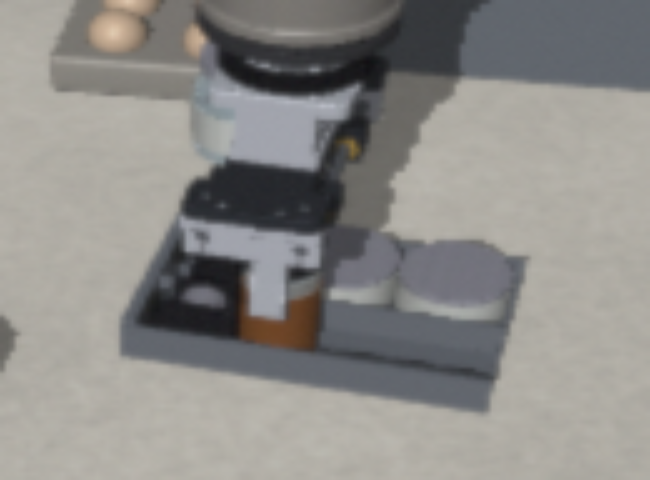

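The pusher at crop pixel (190,300) sits against the rear wall. The jar at (285,310) is upright and gripped, and the push holds steady at about 20 N.

```bash
python3 -c "
from rig import bot
print(bot.close_job())"
```

```text
the job is handed in; nothing more can be done
None
```

I handed the job in with the spice jar gripped and upright on the narrow lane's floor, holding the pusher against its rear stop at a steady 20 N or so (measured at the wrist); the hand-in call returned no verdict.

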